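Catch the falling lid of the slide chamber and ease it shut

ROBOT

A 6-joint arm with a two-finger parallel gripper is mounted at the origin on the work surface. World frame = base frame: x ahead of the robot, y to its left, z up, the work surface at z = 0. Lengths are in m, angles in degrees, forces in N, time in s.
With the tool pointing down it reaches from about 0.25 to 0.725 m from the base axis. Payload 9.7 kg.
Tool frame: the origin (TCP) lies between the finger pads; the fingertips stand 11 mm ahead of it and the grasp point (between the pads) lies 8 mm behind it; z points along the fingers, y is the line along which they close (so a half turn about z gives the same grasp; the last joint's range is limited). The gripper opens to 85 mm and grips with 20 to 120 N. Pads are 22 mm wide; open, the fingers measure 114 mm over their backs; the gripper's body (76 mm by 85 mm) begins 54 mm behind the grasp point. The pads swing forward as they close: fully open they stand 13 mm farther back than shut.
Start: joints at [73.224, 4.979, 10.078, 95.1, 0, 90], TCP at [0.159, 0.527, 0.242] pointing down, gripper open.
Joint ranges: [-179.16, 179.16], [-48.56, 103.87], [-65.8, 70.77], [-126.05, 130.52], [-82.76, 87.17], [-180, 180]. Speed limits (degrees/s): [127.2, 127.2, 147.25, 180, 180, 180].

INTERFACE

Orientations are given as [roll, pitch, yaw] about the fixed x, y, z axes, in that order (R = Rz(yaw) Ry(pitch) Rx(roll)).
In Python, from workcell import monitor, cams, ticket gives the robot as it stands.
- The arm moves only by the tool carry_out, never from a script. Its argument "plan" is a list of rows, each an object with "travel": the shift along the world's x, y, z as a fraction of full scale, a list of three; "angular": the turn, a rotation vector about the world's x, y, z as a fraction of full scale, a list of three; "grip": the gripper's target within -1 to 1 (fully open at 1, half-way at 0, shut at -1). In form: [{"travel": [x, y, z], "angular": [ax, ay, az], "grip": grip}, ...]. A call has 1 to 8 rows; each row is the pose to reach, as a shift and turn from the pose commanded when the call began; what a row does not reach only later rows make up. Full scale, the value 1, is 300 mm for a shift and 0.5 rad for a turn. A row lasts 1/12 s, in which the tool goes at most 41.7 mm and 7.16 degrees, less where a joint would pass 70% of its speed; a pose out of reach is approached as far as the arm can. A call with a number of a shift or a turn outside -1 to 1 is refused whole. A call with a gripper value outside its range is refused whole. The fingers move at their own pace and stop on an object; "grip_force" is the grip in N (left out, the last holds). Time passes only in rows, so rows that repeat a pose let the fingers close. It gives the time, the measured TCP pose, the force, the opening and the grip force at its end, in the units of the state.
- monitor.get_obs(): the state, without advancing time (a new reading comes with each control period).
- cams.camera(name): name is "side" or "top" or "wrist"; returns a dict with "frame" (420x560x3 uint8, red, green, blue), "mtx" (3x3 intrinsics, pixels), "view" (4x4, takes a point from world to camera coordinates); the wrist camera has in their place "T_tool_cam" (4x4, takes a point from camera to tool coordinates, whose origin is the TCP and whose axes are the flange's). Camera axes: x right, y up, looking along -z (the intrinsics and any distortion apply to the point x, -y, -z); pixel columns grow to the right and rows downward; lengths in m; the calibration is good to about 2 mm. A picture is of the moment at which its call begins: read the wrist's pose just before it. There is no depth.
- ticket.job_done(): hands the job in; it is judged then, once.
The state is a dict: "time": time; "q": joint angles; "qd": joint speeds; "joint_efforts": joint torques, N m; "ee_pos": TCP position; "tcp_rot": TCP orientation; "wrist_force": force on the tool from outside, world axes, zero at the start; "torque": the same for the moment, N m; "opening": finger opening in m; "grasp_force": force on a finger pad.
Only numpy, scipy, OpenCV 4.12 (cv2) and the standard library are available. Lean on these libraries where they do the work, as an engineer would, in place of code of your own. Each camera call takes 0.05 s, during which the arm holds its last target. There are 200 camera calls.

TASK

Close the lid of the slide chamber without a bang: nudge the upright lid forward with the outside of the fingers until it starts to fall by itself, quickly bring the fingers round underneath its overhanging lip, catch it there on the fingers, not on the body of the hand, while it is still well open, and lower it gently until it is fully shut. Do not take the lid between the fingers, leave the bottle, jar and slide mailer where they stand, and finish clear of everything.

Things in the scene. Friction and masses are not known exactly. Their poses are not given: they have to be found in the camera images.
- chamber: Slide incubation chamber, an off-white open-topped box fixed to the bench, 160 (x) x 180 (y) x 120 mm high, with slides inside. Origin: centre of its underside on the bench. Its x axis points away from the robot at yaw 0 (yaw within 0.4 rad); the hinge runs along its +y (left) top edge and its front wall is at x = -80 mm.
- lid (a joint): Lid angle, rad: 0 shut flat, 1.57 upright, 1.85 stop. Starts at 1.52 to 1.68, held by hinge friction. Pushed to the right (chamber -y) below about 1.3 it falls by its own weight on a damped hinge: slowly at first, some 3 to 6 s to shut, and uncaught it bangs down at 0.45 to 0.8 rad/s. A soft closing stays under about 0.35 rad/s over the last 0.15 rad.
- lid_hinge (a point): Middle of the hinge line, 90 mm left (+y) of the chamber's centre, 120.5 mm above the bench; turns with the lid. The lid is a flat grey plate of about 0.4 kg; in this frame it spans x -120 to +80, y -185 to 0, z 0 (underside) to 8 mm. Shut, it overhangs the front wall by 40 mm as a lip, which the tilted fingers can reach under from the front.
- lip_edge (a point): Point on the underside of the lid at the outer (front) edge of the overhanging lip, 120 mm from the hinge line; moves with the lid.
- bottle: Brown glass bottle, 60 mm diameter, 140 mm high, standing left of the chamber; origin at the centre of its underside. Leave alone.
- jar: White ceramic staining jar, 60 mm diameter, 75 mm high, right of the chamber; origin at the centre of its underside. Leave alone.
- mailer: White flat slide mailer box, 85 x 35 x 22 mm, lying to the right in front of the chamber; origin at the centre of its underside. Leave alone.

How it is judged (in metres and radians):
On the way, in this order (a step that is already met when the one before it is completed fails the run):
1. the lid has been tipped forward and falls by itself, untouched (value of joint lid between 0.3 and 1.35 rad and velocity of joint lid below -0.04 rad/s and contact force between each of the fingers, the arm and chamber below 0.02 N), for 0.1 s.
2. the fingers have caught the lid from below while it is still well open and carry it (value of joint lid between 0.2 and 1.25 rad and velocity of joint lid above -0.35 rad/s and contact force between the fingers and chamber above 0.4 N and z of the grasp point in the frame of lid_hinge below 0.05 m), for 0.2 s.
At the end, for the whole second after the job is handed in: The lid is fully shut (joint below 0.03 rad) and at rest, and bottle, jar and mailer are within 20 mm of where they stood (value of joint lid below 0.03 rad and velocity of joint lid between -0.05 and 0.05 rad/s and distance of each of bottle, jar, mailer from where it was at the start of the episode below 0.02 m); the robot touches nothing.
It fails at once if the lid bangs shut (faster than 0.35 rad/s over the last 0.15 rad) (value of joint lid between 0.03 and 0.15 rad and velocity of joint lid below -0.35 rad/s).
It fails at once if the lid is taken between the fingers (x of the grasp point in the frame of lid_hinge between -0.12 and 0.08 m and y of the grasp point in the frame of lid_hinge between -0.185 and 0 m and z of the grasp point in the frame of lid_hinge between 0 and 0.008 m).
It fails at once if the bottle, jar or mailer is moved, tipped or lifted (distance of any of bottle, jar, mailer from where it was at the start of the episode above 0.02 m or angle between any of bottle, jar, mailer's own z axis and vertical above 0.3 rad).
It also fails if it takes over 48 s, if anything falls off the work surface, if the arm or the gripper's body presses on something with over 40 N, if the wrist force passes 120 N, or if a joint passes its speed limit or range.

## Working session

There is one attempt and no reset: what is moved stays moved. The work goes in short steps, Python scripts to look and compute and a tool call to move; the robot and the scene stay as the last step left them, time stands still between calls to the robot, and variables do not carry over. Pictures are saved under pics/ and viewed, at most 10 in all, crops included, and the job is handed in when it is done.

Besides the shell and the picture viewer there is one more tool, called after "Request:" in YAML: its name, and indented under it one key for each argument. carry_out: Moves the arm, as the interface text tells. Its arguments: {"type":"object","properties":{"plan":{"type":"array","items":{"type":"object","properties":{"travel":{"type":"array","items":{"type":"number"}},"angular":{"type":"array","items":{"type":"number"}},"grip":{"type":"number"}}}},"grip_force":{"type":"number"}},"required":["plan"]}

```bash
mkdir -p pics; ls
python3 - <<'E'
from workcell import monitor, cams
import cv2, numpy as np
o=monitor.get_obs(); print(o)
for n in ["side","top"]:
    c=cams.camera(n); cv2.imwrite(f"pics/{n}0.png",c["frame"][:,:,::-1])
    np.savez(f"pics/{n}0.npz",**{k:v for k,v in c.items() if isinstance(v,np.ndarray) or isinstance(v,list)})
    print(n,[k for k in c],np.round(c["mtx"],2).tolist(),np.round(c["view"],4).tolist())
E
```

```text
pics
{'time': 0.0, 'q': array([ 7.32237881e+01,  5.01144837e+00,  1.00352520e+01,  9.50974614e+01,
       -1.39151591e-03,  9.00023869e+01]), 'qd': array([-0.09504673,  0.0317129 , -0.09534747, -0.02509785,  0.02381684,
       -0.05860805]), 'joint_efforts': array([-1.88672916e-04, -5.20387173e+01,  4.64806223e+01,  1.61794585e-02,
        2.13810904e-04,  6.03206018e-07]), 'ee_pos': array([0.15869916, 0.52640374, 0.24158684]), 'tcp_rot': array([-1.79926342e+02,  1.39458323e-03,  1.63221403e+02]), 'wrist_force': array([0.36331072, 0.696501  , 0.55417648]), 'torque': array([ 0.04271733, -0.00344353,  0.00507042]), 'grasp_force': 0.0, 'opening': 0.08560095716277581}
side ['frame', 'mtx', 'view'] [[448.5, 0.0, 281.01], [0.0, 448.5, 203.06], [0.0, 0.0, 1.0]] [[-0.8927, -0.4506, 0.0024, 0.5093], [0.3744, -0.739, 0.5601, -0.2798], [-0.2506, 0.5009, 0.8284, -0.9958], [0.0, 0.0, 0.0, 1.0]]
top ['frame', 'mtx', 'view'] [[512.34, 0.0, 286.47], [0.0, 512.34, 205.54], [0.0, 0.0, 1.0]] [[0.0009, -0.9998, 0.0174, -0.0218], [0.9808, 0.0043, 0.1949, -0.6112], [-0.195, 0.0169, 0.9807, -0.9107], [0.0, 0.0, 0.0, 1.0]]
```

View pics/side0.png

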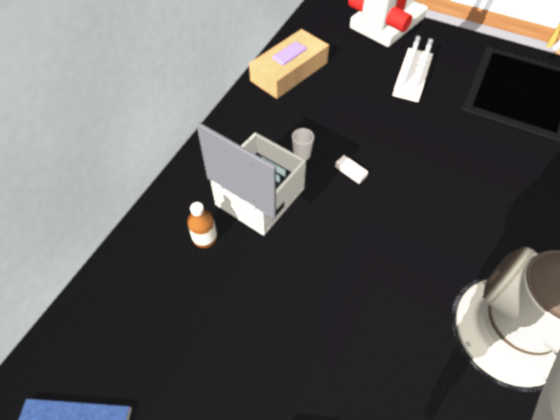

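View pics/top0.png

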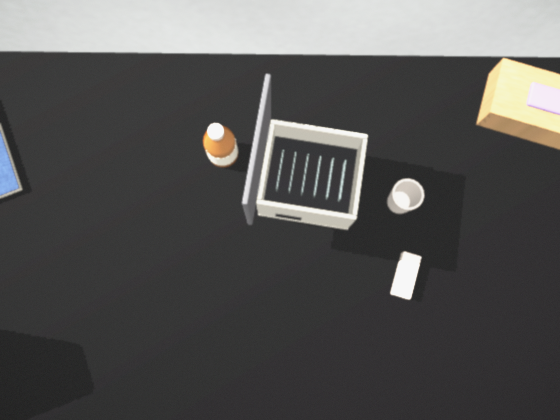

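The side view shows the grey lid upright at about (238,170), the bottle at (202,228), jar (303,143) and mailer (352,169). In the top view the chamber rim spans about (262,122) to (366,227), with the lid edge along (267,80) to (250,220). I'll enlarge the top view to find the rim corners.

```bash
cat > h.py <<'E'
import numpy as np, cv2
def ray(c,uv):
    V=c["view"]; K=c["mtx"]; R=V[:3,:3]; o=-R.T@V[:3,3]
    d=np.linalg.inv(K)@np.array([uv[0],uv[1],1.]); d=R.T@np.array([d[0],-d[1],-d[2]])
    return o,d/np.linalg.norm(d)
def onz(c,uv,z):
    o,d=ray(c,uv); return o+d*(z-o[2])/d[2]
def proj(c,p):
    q=c["view"]@np.append(p,1.); v=c["mtx"]@np.array([q[0],-q[1],-q[2]]); return v[:2]/v[2]
def tri(c1,u1,c2,u2):
    o1,d1=ray(c1,u1); o2,d2=ray(c2,u2)
    s=np.linalg.lstsq(np.c_[d1,-d2],o2-o1,rcond=None)[0]; a=o1+d1*s[0]; b=o2+d2*s[1]
    return (a+b)/2,np.linalg.norm(a-b)
E
python3 - <<'E'
import numpy as np,cv2
f=np.load("pics/top0.npz"); im=f["frame"][60:240,190:440,::-1]
cv2.imwrite("pics/topcrop.png",cv2.resize(im,None,fx=3.2,fy=3.2,interpolation=cv2.INTER_CUBIC))
f=np.load("pics/side0.npz"); im=f["frame"][110:260,170:390,::-1]
cv2.imwrite("pics/sidecrop.png",cv2.resize(im,None,fx=3.6,fy=3.6,interpolation=cv2.INTER_CUBIC))
E
```

```text
(no output)
```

View pics/topcrop.png

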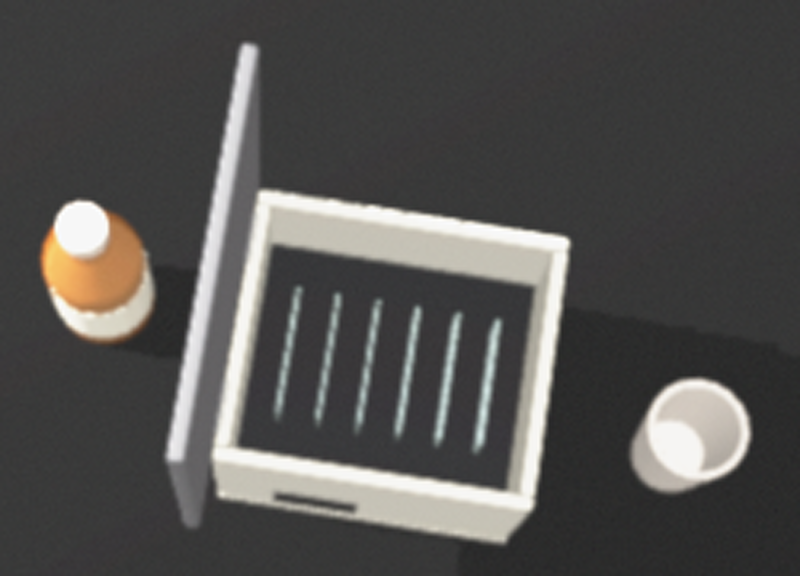

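View pics/sidecrop.png

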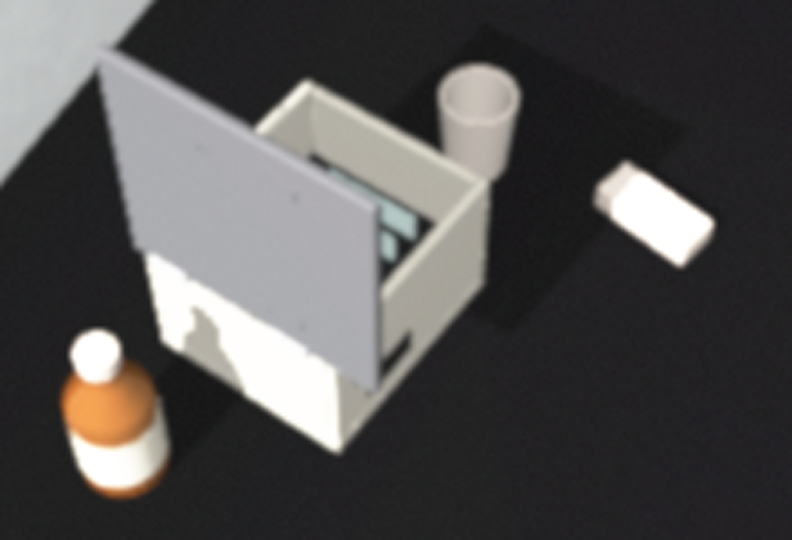

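The top crop gives rim corners FL(218,450), FR(535,497), BR(568,240), BL(260,193). The lid's free edge runs from (178,459) to (248,47). In the side crop the free edge runs from (103,55) to (378,208), and the front lower lid corner is at (376,388).

Run:
```python
import numpy as np
from h import *
t=np.load("pics/top0.npz"); s=np.load("pics/side0.npz")
T=lambda u,v:(190+u/3.2,60+v/3.2); S=lambda u,v:(170+u/3.6,110+v/3.6)
cs=[onz(t,T(*p),.12) for p in [(218,450),(535,497),(568,240),(260,193)]]
FL,FR,BR,BL=cs
for p in cs: print(np.round(p,4))
print("front w",np.linalg.norm(FL-FR),"right d",np.linalg.norm(FR-BR),"yaws",np.degrees(np.arctan2((BR-FR)[1],(BR-FR)[0])),np.degrees(np.arctan2((FL-FR)[0],(FL-FR)[1])),np.degrees(np.arctan2((BL-FL)[1],(BL-FL)[0])))
print("side FR",onz(s,S(488,184),.12),"BR",onz(s,S(308,82),.12))
print("lid front top",tri(t,T(178,459),s,S(378,208)),"back top",tri(t,T(248,47),s,S(103,55)))
print("lid front bottom", tri(t,T(192,525),s,S(376,388)))
print("bottle cap",tri(t,T(83,228),s,S(97,355)),"base side",onz(s,S(122,480),0))
print("jar",onz(t,T(702,430),.075),onz(s,S(479,92),.075))
m=t["frame"].min(2)>215
print("mailer",[onz(t,p,.022) for p in [(402,252),(421,256),(410,298),(391,294)]])
```

```text
[0.6081 0.0312 0.12  ]
[ 0.5823 -0.1447  0.12  ]
[ 0.7318 -0.1675  0.12  ]
[0.7588 0.0089 0.12  ]
front w 0.17780567734705574 right d 0.15125748291420416 yaws -8.682986681025424 8.35007556669839 -8.422032044974177
side FR [ 0.57246968 -0.13791765  0.12      ] BR [ 0.72799116 -0.16506342  0.12      ]
lid front top (array([0.56499588, 0.04152935, 0.29942996]), np.float64(0.0030175276048745752)) back top (array([0.76040207, 0.0118581 , 0.29818622]), np.float64(0.005795717227353546))
lid front bottom (array([0.56521256, 0.04488823, 0.12163364]), np.float64(0.000725773887736789))
bottle cap (array([0.73142654, 0.10783984, 0.13138582]), np.float64(0.003064932829923667)) base side [0.72309649 0.1233217  0.        ]
jar [ 0.63076761 -0.25130106  0.075     ] [ 0.63006892 -0.25034609  0.075     ]
mailer [array([ 0.52774651, -0.24560146,  0.022     ]), array([ 0.52006539, -0.28232597,  0.022     ]), array([ 0.43972843, -0.2571476 ,  0.022     ]), array([ 0.44721551, -0.22099533,  0.022     ])]
```

```bash
cat >> h.py <<'E'
from scipy.spatial.transform import Rotation as Ro
C=np.array([.670,-.0685,0]); YAW=np.radians(-8.5)
u=np.array([np.cos(YAW),np.sin(YAW),0]); v=np.array([-np.sin(YAW),np.cos(YAW),0])
def w(x,y,z): return C+x*u+y*v+np.array([0,0,z])
def goal(o,p,a):
    "remaining travel and turn (fractions) from observed pose to chamber point p with depression a deg"
    z=np.cos(np.radians(a))*u-np.sin(np.radians(a))*np.array([0,0,1]); R=np.c_[np.cross(v,z),v,z]
    R0=Ro.from_euler("xyz",o["tcp_rot"],degrees=True)
    return (w(*p)-o["ee_pos"])/.3, (Ro.from_matrix(R)*R0.inv()).as_rotvec()/.5
def local(o):
    d=np.array(o["ee_pos"])-C; return np.array([d@u,d@v,d[2]])
E
python3 - <<'E'
from h import *
from workcell import monitor
o=monitor.get_obs(); print(goal(o,(-.22,.125,.26),30))
E
```

```text
(array([ 1.0406227 , -1.46256263,  0.06116891]), array([-0.45652741, -2.04578523,  0.2632967 ]))
```

Request:
carry_out:
  plan:
    - {"travel": [0.35,-0.49,0.05],"angular": [-0.152,-0.682,0.088],"grip": -1}
    - {"travel": [0.35,-0.49,0.05],"angular": [-0.152,-0.682,0.088],"grip": -1}
    - {"travel": [0.35,-0.49,0.05],"angular": [-0.152,-0.682,0.088],"grip": -1}
    - {"travel": [0.35,-0.49,0.05],"angular": [-0.152,-0.682,0.088],"grip": -1}
    - {"travel": [0.35,-0.49,0.05],"angular": [-0.152,-0.682,0.088],"grip": -1}
    - {"travel": [0.35,-0.49,0.05],"angular": [-0.152,-0.682,0.088],"grip": -1}
    - {"travel": [0.35,-0.49,0.05],"angular": [-0.152,-0.682,0.088],"grip": -1}

```text
time: 0.68
ee_pos: [0.264, 0.3791, 0.2575]
tcp_rot: [178.9, 20.0, 165.5]
wrist_force: [-0.1, 0.9, -0.4]
opening: 0.0008
grasp_force: 0.0
```

Request:
carry_out:
  plan:
    - {"travel": [0.35,-0.49,0.05],"angular": [-0.152,-0.682,0.088],"grip": -1}
    - {"travel": [0.35,-0.49,0.05],"angular": [-0.152,-0.682,0.088],"grip": -1}
    - {"travel": [0.35,-0.49,0.05],"angular": [-0.152,-0.682,0.088],"grip": -1}
    - {"travel": [0.35,-0.49,0.05],"angular": [-0.152,-0.682,0.088],"grip": -1}
    - {"travel": [0.35,-0.49,0.05],"angular": [-0.152,-0.682,0.088],"grip": -1}
    - {"travel": [0.35,-0.49,0.05],"angular": [-0.152,-0.682,0.088],"grip": -1}
    - {"travel": [0.35,-0.49,0.05],"angular": [-0.152,-0.682,0.088],"grip": -1}

```text
time: 1.27
ee_pos: [0.3688, 0.2326, 0.2723]
tcp_rot: [178.6, 40.0, 167.9]
wrist_force: [0.5, 0.2, -0.5]
opening: 0.0
grasp_force: 0.0
```

Run:
```python
from h import *
from workcell import monitor
o=monitor.get_obs(); print(o["time"],o["ee_pos"],o["tcp_rot"],np.round(o["q"],1),o["opening"],goal(o,(-.22,.125,.26),30))
```

```text
1.2667 [0.36880265 0.23258907 0.27230537] [178.60207477  39.98735057 167.87386242] [ 53.4 -33.5 -25.6  77.3 -35.1  58.4] 4.939489725042962e-06 (array([ 0.34030012, -0.48314673, -0.04101791]), array([-0.15608806, -0.68165346,  0.08771633]))
```

Request:
carry_out:
  plan:
    - {"travel": [0.34,-0.48,-0.04],"angular": [-0.156,-0.682,0.088],"grip": -1}
    - {"travel": [0.34,-0.48,-0.04],"angular": [-0.156,-0.682,0.088],"grip": -1}
    - {"travel": [0.34,-0.48,-0.04],"angular": [-0.156,-0.682,0.088],"grip": -1}
    - {"travel": [0.34,-0.48,-0.04],"angular": [-0.156,-0.682,0.088],"grip": -1}
    - {"travel": [0.34,-0.48,-0.04],"angular": [-0.156,-0.682,0.088],"grip": -1}
    - {"travel": [0.34,-0.48,-0.04],"angular": [-0.156,-0.682,0.088],"grip": -1}
    - {"travel": [0.34,-0.48,-0.04],"angular": [-0.156,-0.682,0.088],"grip": -1}

```text
time: 1.85
ee_pos: [0.5038, 0.113, 0.2638]
tcp_rot: [-178.3, 58.3, 171.6]
wrist_force: [0.6, 0.2, -0.3]
opening: -0.0002
grasp_force: 0.0
```

Run:
```python
from h import *
from workcell import monitor,cams
o=monitor.get_obs(); print(o["time"],o["ee_pos"],o["tcp_rot"],np.round(o["q"],1),local(o),goal(o,(-.22,.125,.26),30))
for n in ["side","top"]:
    c=cams.camera(n); np.savez(f"pics/{n}1.npz",**c); cv2.imwrite(f"pics/{n}1.png",c["frame"][:,:,::-1])
    print(n,proj(c,o["ee_pos"]),proj(c,o["ee_pos"]+.011*Ro.from_euler("xyz",o["tcp_rot"],degrees=True).as_matrix()[:,2]))
a=cv2.imread("pics/side1.png")[100:320,170:450]; b=cv2.imread("pics/top1.png")[60:330,180:460]
b=cv2.resize(b,None,fx=1.4,fy=1.4); a=cv2.resize(a,None,fx=1.4,fy=1.4); a=cv2.copyMakeBorder(a,0,b.shape[0]-a.shape[0],0,0,0)
cv2.imwrite("pics/both1.png",np.hstack([a,b]))
```

```text
1.85 [0.50383413 0.11295745 0.26377276] [-178.25500346   58.34074267  171.60111444] [ 29.5 -48.3 -45.8  41.3 -33.1  22.6] [-0.1911618   0.15490341  0.26377276] (array([-0.1098048 , -0.08437465, -0.01257586]), array([ 0.02236894, -0.0618727 ,  0.0487773 ]))
side [285.91712719 217.27726732] [281.95260944 216.37340089]
top [197.67660761 250.12697033] [199.64454426 244.33028152]
```

View pics/both1.png

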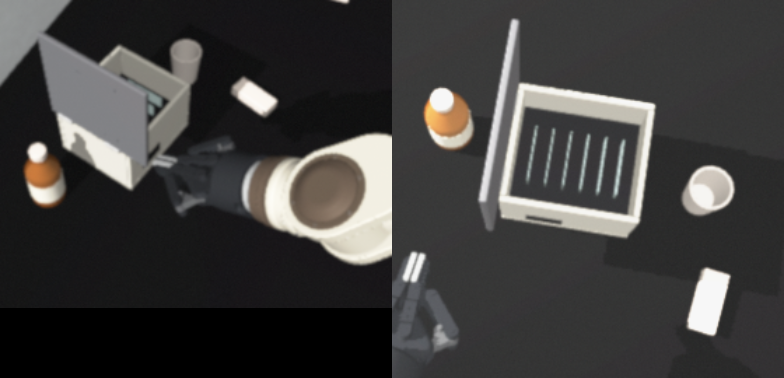

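The fingers are at about (415,262) in the right panel, left of and in front of the lid, and the lid is still upright. Joint 2 is at its limit at a 30° depression, so I'll steepen to 38° and move closer.

Run:
```python
from h import *
from workcell import monitor
o=monitor.get_obs(); print(goal(o,(-.165,.13,.25),38))
```

```text
(array([ 0.07581137, -0.09946984, -0.04878125]), array([0.0659425 , 0.21623492, 0.04242943]))
```

Request:
carry_out:
  plan:
    - {"travel": [0.075,-0.1,-0.05],"angular": [0.066,0.216,0.042],"grip": -1}
    - {"travel": [0.075,-0.1,-0.05],"angular": [0.066,0.216,0.042],"grip": -1}
    - {"travel": [0.075,-0.1,-0.05],"angular": [0.066,0.216,0.042],"grip": -1}

```text
time: 2.2
ee_pos: [0.5265, 0.0839, 0.2502]
tcp_rot: [179.9, 52.0, 171.4]
wrist_force: [-0.1, -0.0, 0.6]
opening: 0.0004
grasp_force: 0.0
```

Run:
```python
from h import *
from workcell import monitor
o=monitor.get_obs(); print(o["ee_pos"],np.round(o["q"],1),local(o),goal(o,(-.165,.13,.25),38))
```

```text
[0.52646355 0.08388332 0.25018397] [ 20.3 -43.9 -42.1  43.5 -22.3  18.7] [-0.16448351  0.12949349  0.25018397] (array([-0.00145315,  0.00192431, -0.00061322]), array([-0.00131909, -0.00063052,  0.00049215]))
```

Everything is as commanded. While the lid is still upright, I'll rehearse the catch and lowering poses to check reach and clearance.

Request:
carry_out:
  plan:
    - {"travel": [-0.027,-0.515,-0.223],"angular": [0,0,0],"grip": -1}
    - {"travel": [-0.027,-0.515,-0.223],"angular": [0,0,0],"grip": -1}
    - {"travel": [-0.027,-0.515,-0.223],"angular": [0,0,0],"grip": -1}
    - {"travel": [-0.027,-0.515,-0.223],"angular": [0,0,0],"grip": -1}
    - {"travel": [-0.027,-0.515,-0.223],"angular": [0,0,0],"grip": -1}
    - {"travel": [0.105,-0.535,-0.223],"angular": [0,0,0],"grip": -1}

```text
time: 2.7
ee_pos: [0.5553, -0.0787, 0.1833]
tcp_rot: [180.0, 52.1, 171.2]
wrist_force: [0.4, 0.2, 1.6]
opening: -0.0002
grasp_force: 0.0
```

Run:
```python
from h import *
from workcell import monitor
o=monitor.get_obs(); print(np.round(o["q"],1),local(o),o["wrist_force"],goal(o,(-.11,-.055,.0995),38))
```

```text
[ -7.6 -43.4 -50.2  31.1  -0.9   0.7] [-0.11193193 -0.02700794  0.18326356] [0.43697667 0.16335971 1.62554697] (array([-0.0074226 , -0.09323384, -0.27921188]), array([0.00064434, 0.00448541, 0.00990516]))
```

Request:
carry_out:
  plan:
    - {"travel": [-0.015,-0.1,-0.277],"angular": [0,0,0],"grip": -1}
    - {"travel": [-0.015,-0.1,-0.277],"angular": [0,0,0],"grip": -1}
    - {"travel": [-0.015,-0.1,-0.277],"angular": [0,0,0],"grip": -1}
    - {"travel": [-0.015,-0.1,-0.277],"angular": [0,0,0],"grip": -1}

```text
time: 3.03
ee_pos: [0.5517, -0.1058, 0.0961]
tcp_rot: [179.9, 51.7, 171.4]
wrist_force: [0.0, 0.5, 0.5]
opening: 0.0002
grasp_force: 0.0
```

Run:
```python
from h import *
from workcell import monitor,cams
o=monitor.get_obs(); print(np.round(o["q"],1),local(o),o["wrist_force"],goal(o,(-.165,.13,.25),38))
a,b=[cams.camera(n)["frame"][:,:,::-1] for n in ("side","top")]
a=cv2.resize(a[110:330,170:400],None,fx=1.7,fy=1.7);b=cv2.resize(b[100:320,210:440],None,fx=1.7,fy=1.7)
cv2.imwrite("pics/both2.png",np.hstack([a,b]))
```

```text
[-12.3 -40.1 -58.1  20.3   3.   -2.3] [-0.11148913 -0.05438787  0.09607823] [0.02651769 0.49157674 0.50003297] (array([-0.0855628 ,  0.63423978,  0.51307257]), array([-0.00255754, -0.00912421,  0.00086487]))
```

View pics/both2.png

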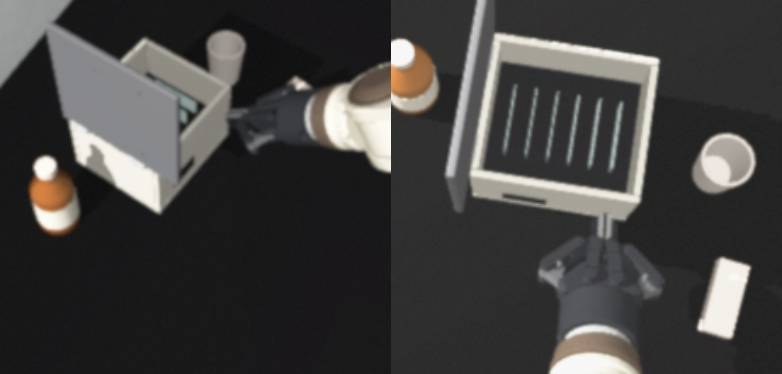

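The rehearsal pose is reachable: the fingertips are at (605,215) in front of the front wall, with no contact force and q2 = -40°. I'll go back to the push start.

Request:
carry_out:
  plan:
    - {"travel": [-0.112,0.118,0.29],"angular": [0,0,0],"grip": -1}
    - {"travel": [-0.112,0.118,0.29],"angular": [0,0,0],"grip": -1}
    - {"travel": [-0.112,0.118,0.29],"angular": [0,0,0],"grip": -1}
    - {"travel": [-0.086,0.634,0.513],"angular": [0,0,0],"grip": -1}
    - {"travel": [-0.086,0.634,0.513],"angular": [0,0,0],"grip": -1}
    - {"travel": [-0.086,0.634,0.513],"angular": [0,0,0],"grip": -1}
    - {"travel": [-0.086,0.634,0.513],"angular": [0,0,0],"grip": -1}
    - {"travel": [-0.086,0.634,0.513],"angular": [0,0,0],"grip": -1}

```text
time: 3.8
ee_pos: [0.5274, 0.0914, 0.2629]
tcp_rot: [179.4, 52.6, 171.6]
wrist_force: [0.2, -0.1, 0.7]
opening: 0.0003
grasp_force: 0.0
```

Run:
```python
from h import *
from workcell import monitor
o=monitor.get_obs(); print(o["time"],np.round(o["q"],1),local(o),goal(o,(-.165,.13,.25),38))
b=local(o)
for p in [(-.135,.13),(-.11,.13),(-.11,.122),(-.11,.114),(-.11,.108),(-.11,.102),(-.11,.096)]: print(p,np.round((w(*p,.25)-o["ee_pos"])/.3,3))
for d in [5,10,15,20,25,30,35,38]: print(d,np.round(-d*1e-3*v/.3,3))
```

```text
3.8 [ 21.1 -43.9 -41.1  43.8 -22.6  18.9] [-0.16462058  0.13702739  0.2628604 ] (array([-0.00471322, -0.02298039, -0.04286799]), array([-0.00917298,  0.02386311, -0.01821807]))
(-0.135, 0.13) [ 0.094 -0.038 -0.043]
(-0.11, 0.13) [ 0.177 -0.05  -0.043]
(-0.11, 0.122) [ 0.173 -0.076 -0.043]
(-0.11, 0.114) [ 0.169 -0.103 -0.043]
(-0.11, 0.108) [ 0.166 -0.123 -0.043]
(-0.11, 0.102) [ 0.163 -0.142 -0.043]
(-0.11, 0.096) [ 0.16  -0.162 -0.043]
5 [-0.002 -0.016 -0.   ]
10 [-0.005 -0.033 -0.   ]
15 [-0.007 -0.049 -0.   ]
20 [-0.01  -0.066 -0.   ]
25 [-0.012 -0.082 -0.   ]
30 [-0.015 -0.099 -0.   ]
35 [-0.017 -0.115 -0.   ]
38 [-0.019 -0.125 -0.   ]
```

Request:
carry_out:
  plan:
    - {"travel": [0,0,0],"angular": [0,0,0],"grip": -1}
    - {"travel": [0,0,0],"angular": [0,0,0],"grip": -1}
    - {"travel": [0,0,0],"angular": [0,0,0],"grip": -1}

```text
time: 4.05
ee_pos: [0.5271, 0.0825, 0.2546]
tcp_rot: [180.0, 52.1, 171.4]
wrist_force: [0.3, -0.7, -0.2]
opening: -0.0002
grasp_force: 0.0
```

Run:
```python
from h import *
from workcell import monitor
o=monitor.get_obs(); print(o["time"],local(o),goal(o,(-.165,.13,.25),38))
for p in [(-.135,.13),(-.11,.13),(-.11,.122),(-.11,.114),(-.11,.108),(-.11,.102),(-.11,.096)]: print(p,np.round((w(*p,.25)-o["ee_pos"])/.3,3))
```

```text
4.05 [-0.16363534  0.12821253  0.25458448] (array([-0.00361824,  0.00656515, -0.01528161]), array([-0.00026609,  0.00487013,  0.00254223]))
(-0.135, 0.13) [ 0.095 -0.008 -0.015]
(-0.11, 0.13) [ 0.178 -0.021 -0.015]
(-0.11, 0.122) [ 0.174 -0.047 -0.015]
(-0.11, 0.114) [ 0.17  -0.073 -0.015]
(-0.11, 0.108) [ 0.167 -0.093 -0.015]
(-0.11, 0.102) [ 0.164 -0.113 -0.015]
(-0.11, 0.096) [ 0.161 -0.133 -0.015]
```

Request:
carry_out:
  plan:
    - {"travel": [0.095,-0.008,-0.015],"angular": [0,0,0],"grip": -1}
    - {"travel": [0.178,-0.021,-0.015],"angular": [0,0,0],"grip": -1}
    - {"travel": [0.178,-0.021,-0.015],"angular": [0,0,0],"grip": -1}
    - {"travel": [0.174,-0.047,-0.015],"angular": [0,0,0],"grip": -1}
    - {"travel": [0.17,-0.073,-0.015],"angular": [0,0,0],"grip": -1}
    - {"travel": [0.167,-0.093,-0.015],"angular": [0,0,0],"grip": -1}
    - {"travel": [0.164,-0.113,-0.015],"angular": [0,0,0],"grip": -1}
    - {"travel": [0.161,-0.133,-0.015],"angular": [0,0,0],"grip": -1}

```text
time: 4.72
ee_pos: [0.5749, 0.0424, 0.2495]
tcp_rot: [180.0, 52.1, 171.4]
wrist_force: [-0.0, 2.4, -0.8]
opening: -0.0001
grasp_force: 1.0
```

Run:
```python
from h import *
from workcell import monitor
o=monitor.get_obs(); print(o["time"],local(o),o["wrist_force"],np.round(o["q"],1))
print((w(-.11,.057,.25)-o["ee_pos"])/.3)
```

```text
4.7167 [-0.11039867  0.09559909  0.24946573] [-0.02902765  2.37963517 -0.80702934] [ 11.6 -38.6 -40.2  38.1 -15.8  12.7]
[-0.01770339 -0.12744679  0.00178089]
```

Contact: 2.4 N towards +y. Now I'll push on slowly.

Request:
carry_out:
  plan:
    - {"travel": [-0.002,-0.016,0],"angular": [0,0,0],"grip": -1}
    - {"travel": [-0.004,-0.032,0],"angular": [0,0,0],"grip": -1}
    - {"travel": [-0.007,-0.048,0],"angular": [0,0,0],"grip": -1}
    - {"travel": [-0.009,-0.064,0],"angular": [0,0,0],"grip": -1}
    - {"travel": [-0.011,-0.08,0],"angular": [0,0,0],"grip": -1}
    - {"travel": [-0.014,-0.096,0],"angular": [0,0,0],"grip": -1}
    - {"travel": [-0.016,-0.112,0],"angular": [0,0,0],"grip": -1}
    - {"travel": [-0.018,-0.127,0],"angular": [0,0,0],"grip": -1}

```text
time: 5.38
ee_pos: [0.5701, 0.0045, 0.2493]
tcp_rot: [-180.0, 52.1, 171.5]
wrist_force: [-0.9, 0.6, -0.8]
opening: 0.0001
grasp_force: 0.3
```

Run:
```python
from h import *
from workcell import monitor,cams
o=monitor.get_obs(); print(o["time"],local(o),o["wrist_force"])
for p in [(-.15,.060,.25),(-.15,-.024,.183),(-.11,-.024,.183)]: print(p,np.round((w(*p)-o["ee_pos"])/.3,3))
```

```text
5.3833 [-0.1096007   0.05744861  0.24928749] [-0.85363857  0.57842275 -0.80496028]
(-0.15, 0.06, 0.25) [-0.132  0.028  0.002]
(-0.15, -0.024, 0.183) [-0.173 -0.249 -0.221]
(-0.11, -0.024, 0.183) [-0.041 -0.268 -0.221]
```

Request:
carry_out:
  plan:
    - {"travel": [-0.132,0.03,0],"angular": [0,0,0],"grip": -1}
    - {"travel": [-0.132,0.03,0],"angular": [0,0,0],"grip": -1}
    - {"travel": [-0.173,-0.25,-0.22],"angular": [0,0,0],"grip": -1}
    - {"travel": [-0.173,-0.25,-0.22],"angular": [0,0,0],"grip": -1}
    - {"travel": [-0.173,-0.25,-0.22],"angular": [0,0,0],"grip": -1}
    - {"travel": [-0.041,-0.268,-0.22],"angular": [0,0,0],"grip": -1}
    - {"travel": [-0.041,-0.268,-0.22],"angular": [0,0,0],"grip": -1}

```text
time: 5.97
ee_pos: [0.559, -0.0777, 0.1808]
tcp_rot: [-180.0, 52.0, 171.3]
wrist_force: [0.2, 0.1, 0.1]
opening: 0.0005
grasp_force: 0.0
```

Run:
```python
from h import *
from workcell import monitor,cams
o=monitor.get_obs(); print(o["time"],local(o),o["wrist_force"],o["grasp_force"])
a,b=[cams.camera(n)["frame"][:,:,::-1] for n in ("side","top")]
a=cv2.resize(a[110:330,170:400],None,fx=1.7,fy=1.7);b=cv2.resize(b[100:320,210:440],None,fx=1.7,fy=1.7)
cv2.imwrite("pics/both3.png",np.hstack([a,b]))
```

```text
5.9667 [-0.1083991  -0.02549771  0.18076539] [0.20152127 0.09404685 0.13724016] 0.0
```

View pics/both3.png

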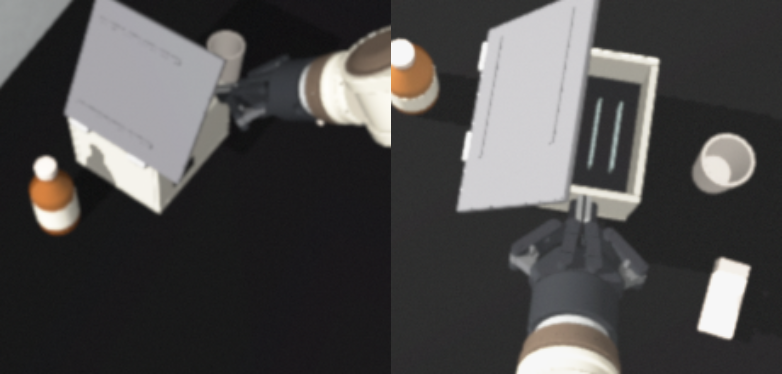

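The lid is part-way down (free edge at (572,205) in the right panel) and the fingers at (585,208) are under its path, with no contact. I'll hold here and let it land.

Request:
carry_out:
  plan:
    - {"travel": [0,0,0],"angular": [0,0,0],"grip": -1}
    - {"travel": [0,0,0],"angular": [0,0,0],"grip": -1}
    - {"travel": [0,0,0],"angular": [0,0,0],"grip": -1}
    - {"travel": [0,0,0],"angular": [0,0,0],"grip": -1}
    - {"travel": [0,0,0],"angular": [0,0,0],"grip": -1}
    - {"travel": [0,0,0],"angular": [0,0,0],"grip": -1}
    - {"travel": [0,0,0],"angular": [0,0,0],"grip": -1}
    - {"travel": [0,0,0],"angular": [0,0,0],"grip": -1}

```text
time: 6.73
ee_pos: [0.5578, -0.0753, 0.1833]
tcp_rot: [180.0, 52.1, 171.5]
wrist_force: [-0.1, -0.9, 0.4]
opening: 0.0002
grasp_force: 0.0
```

Request:
carry_out:
  plan:
    - {"travel": [0,0,0],"angular": [0,0,0],"grip": -1}
    - {"travel": [0,0,0],"angular": [0,0,0],"grip": -1}
    - {"travel": [0,0,0],"angular": [0,0,0],"grip": -1}
    - {"travel": [0,0,0],"angular": [0,0,0],"grip": -1}
    - {"travel": [0,0,0],"angular": [0,0,0],"grip": -1}
    - {"travel": [0,0,0],"angular": [0,0,0],"grip": -1}
    - {"travel": [0,0,0],"angular": [0,0,0],"grip": -1}
    - {"travel": [0,0,0],"angular": [0,0,0],"grip": -1}

```text
time: 7.4
ee_pos: [0.5577, -0.0754, 0.1829]
tcp_rot: [-180.0, 52.1, 171.5]
wrist_force: [0.4, -1.5, -1.7]
opening: -0.0002
grasp_force: 0.9
```

Run:
```python
from h import *
from workcell import monitor,cams
o=monitor.get_obs(); print(o["time"],local(o),o["wrist_force"],o["grasp_force"])
a,b=[cams.camera(n)["frame"][:,:,::-1] for n in ("side","top")]
a=cv2.resize(a[110:330,170:400],None,fx=1.7,fy=1.7);b=cv2.resize(b[100:320,210:440],None,fx=1.7,fy=1.7)
cv2.imwrite("pics/both4.png",np.hstack([a,b]))
```

```text
7.4 [-0.11002442 -0.02346655  0.18294701] [ 0.41484346 -1.49781776 -1.66189526] 0.8863083837786689
```

View pics/both4.png

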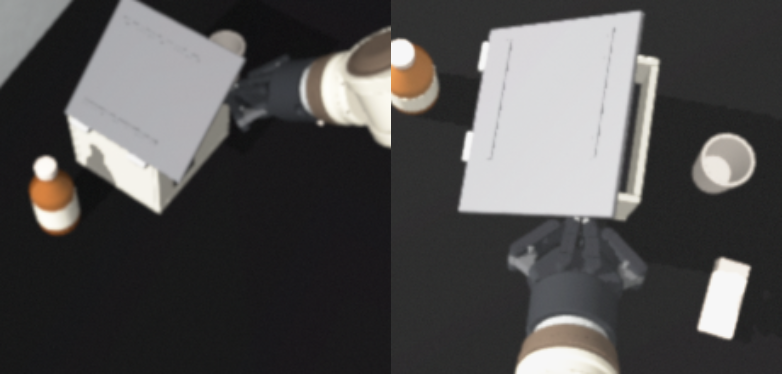

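The lid is caught on the fingers at roughly 0.7 rad: free edge at (640,15) to (613,215), wrist force about 2.2 N. I'll hold briefly, then lower it along its arc.

Request:
carry_out:
  plan:
    - {"travel": [0,0,0],"angular": [0,0,0],"grip": -1}
    - {"travel": [0,0,0],"angular": [0,0,0],"grip": -1}
    - {"travel": [0,0,0],"angular": [0,0,0],"grip": -1}
    - {"travel": [-0.001,-0.005,-0.008],"angular": [0,0,0],"grip": -1}
    - {"travel": [-0.002,-0.011,-0.016],"angular": [0,0,0],"grip": -1}
    - {"travel": [-0.002,-0.016,-0.024],"angular": [0,0,0],"grip": -1}
    - {"travel": [-0.003,-0.021,-0.032],"angular": [0,0,0],"grip": -1}
    - {"travel": [-0.004,-0.027,-0.04],"angular": [0,0,0],"grip": -1}

```text
time: 8.17
ee_pos: [0.5566, -0.0836, 0.171]
tcp_rot: [180.0, 52.1, 171.5]
wrist_force: [-0.5, -0.2, -0.8]
opening: 0.0002
grasp_force: 0.3
```

Request:
carry_out:
  plan:
    - {"travel": [-0.001,-0.005,-0.008],"angular": [0,0,0],"grip": -1}
    - {"travel": [-0.002,-0.01,-0.016],"angular": [0,0,0],"grip": -1}
    - {"travel": [-0.002,-0.015,-0.024],"angular": [0,0,0],"grip": -1}
    - {"travel": [-0.003,-0.019,-0.032],"angular": [0,0,0],"grip": -1}
    - {"travel": [-0.004,-0.023,-0.04],"angular": [0,0,0],"grip": -1}
    - {"travel": [-0.004,-0.027,-0.048],"angular": [0,0,0],"grip": -1}
    - {"travel": [-0.005,-0.031,-0.056],"angular": [0,0,0],"grip": -1}
    - {"travel": [-0.005,-0.035,-0.064],"angular": [0,0,0],"grip": -1}

```text
time: 8.83
ee_pos: [0.5551, -0.094, 0.1517]
tcp_rot: [180.0, 52.1, 171.5]
wrist_force: [-0.2, 1.1, -0.9]
opening: 0.0
grasp_force: 0.7
```

Run:
```python
from h import *
from workcell import monitor,cams
o=monitor.get_obs(); print(o["time"],local(o),o["wrist_force"],o["grasp_force"],(w(-.11,-.055,.1)-o["ee_pos"])/.3)
```

```text
8.8333 [-0.10992081 -0.04217634  0.15165757] [-0.20728908  1.0680199  -0.94163529] 0.6754944857675582 [-0.00657926 -0.04223698 -0.17219189]
```

Request:
carry_out:
  plan:
    - {"travel": [0,-0.004,-0.007],"angular": [0,0,0],"grip": -1}
    - {"travel": [-0.001,-0.008,-0.014],"angular": [0,0,0],"grip": -1}
    - {"travel": [-0.001,-0.011,-0.021],"angular": [0,0,0],"grip": -1}
    - {"travel": [-0.002,-0.014,-0.028],"angular": [0,0,0],"grip": -1}
    - {"travel": [-0.002,-0.017,-0.035],"angular": [0,0,0],"grip": -1}
    - {"travel": [-0.003,-0.02,-0.042],"angular": [0,0,0],"grip": -1}
    - {"travel": [-0.003,-0.023,-0.049],"angular": [0,0,0],"grip": -1}
    - {"travel": [-0.004,-0.026,-0.056],"angular": [0,0,0],"grip": -1}

```text
time: 9.5
ee_pos: [0.5539, -0.1018, 0.135]
tcp_rot: [180.0, 52.1, 171.5]
wrist_force: [-0.8, -0.2, -1.7]
opening: -0.0003
grasp_force: 0.7
```

Request:
carry_out:
  plan:
    - {"travel": [0,-0.002,-0.006],"angular": [0,0,0],"grip": -1}
    - {"travel": [0,-0.004,-0.012],"angular": [0,0,0],"grip": -1}
    - {"travel": [-0.001,-0.006,-0.018],"angular": [0,0,0],"grip": -1}
    - {"travel": [-0.001,-0.008,-0.024],"angular": [0,0,0],"grip": -1}
    - {"travel": [-0.001,-0.01,-0.03],"angular": [0,0,0],"grip": -1}
    - {"travel": [-0.002,-0.012,-0.036],"angular": [0,0,0],"grip": -1}
    - {"travel": [-0.002,-0.013,-0.042],"angular": [0,0,0],"grip": -1}
    - {"travel": [-0.002,-0.014,-0.048],"angular": [0,0,0],"grip": -1}

```text
time: 10.17
ee_pos: [0.5533, -0.106, 0.1208]
tcp_rot: [-180.0, 52.1, 171.5]
wrist_force: [-0.6, 0.5, -1.9]
opening: 0.0001
grasp_force: 0.9
```

Request:
carry_out:
  plan:
    - {"travel": [0,0,-0.005],"angular": [0,0,0],"grip": -1}
    - {"travel": [0,-0.001,-0.01],"angular": [0,0,0],"grip": -1}
    - {"travel": [0,-0.002,-0.015],"angular": [0,0,0],"grip": -1}
    - {"travel": [0,-0.002,-0.02],"angular": [0,0,0],"grip": -1}
    - {"travel": [0,-0.002,-0.025],"angular": [0,0,0],"grip": -1}
    - {"travel": [0,-0.002,-0.03],"angular": [0,0,0],"grip": -1}
    - {"travel": [0,-0.002,-0.035],"angular": [0,0,0],"grip": -1}
    - {"travel": [0,-0.002,-0.04],"angular": [0,0,0],"grip": -1}

```text
time: 10.83
ee_pos: [0.5533, -0.1067, 0.1088]
tcp_rot: [-180.0, 52.1, 171.5]
wrist_force: [-1.4, -0.5, -0.9]
opening: 0.0001
grasp_force: 1.0
```

Run:
```python
from h import *
from workcell import monitor,cams
o=monitor.get_obs(); print(o["time"],local(o),o["wrist_force"],o["grasp_force"],o["torque"])
```

```text
10.8333 [-0.1097358  -0.05499357  0.108772  ] [-1.36235999 -0.48172102 -0.89613913] 1.0236668806714988 [-0.03650927  1.09415043 -0.22825021]
```

Request:
carry_out:
  plan:
    - {"travel": [0,0,-0.004],"angular": [0,0,0],"grip": -1}
    - {"travel": [0,0,-0.008],"angular": [0,0,0],"grip": -1}
    - {"travel": [0,0,-0.012],"angular": [0,0,0],"grip": -1}
    - {"travel": [0,0,-0.016],"angular": [0,0,0],"grip": -1}
    - {"travel": [0,0,-0.02],"angular": [0,0,0],"grip": -1}
    - {"travel": [0,0,-0.024],"angular": [0,0,0],"grip": -1}
    - {"travel": [0,0,-0.028],"angular": [0,0,0],"grip": -1}
    - {"travel": [0,0,-0.032],"angular": [0,0,0],"grip": -1}

```text
time: 11.5
ee_pos: [0.5533, -0.1065, 0.0991]
tcp_rot: [180.0, 52.1, 171.5]
wrist_force: [-1.8, -0.5, -1.4]
opening: -0.0002
grasp_force: 1.0
```

Request:
carry_out:
  plan:
    - {"travel": [0,0,-0.004],"angular": [0,0,0],"grip": -1}
    - {"travel": [0,0,-0.008],"angular": [0,0,0],"grip": -1}
    - {"travel": [0,0,-0.012],"angular": [0,0,0],"grip": -1}
    - {"travel": [0,0,-0.016],"angular": [0,0,0],"grip": -1}
    - {"travel": [0,0,-0.02],"angular": [0,0,0],"grip": -1}
    - {"travel": [0,0,-0.024],"angular": [0,0,0],"grip": -1}
    - {"travel": [0,0,-0.028],"angular": [0,0,0],"grip": -1}
    - {"travel": [0,0,-0.032],"angular": [0,0,0],"grip": -1}

```text
time: 12.17
ee_pos: [0.5534, -0.1065, 0.0897]
tcp_rot: [180.0, 52.1, 171.5]
wrist_force: [0.8, 0.3, -0.5]
opening: 0.0001
grasp_force: 0.0
```

Run:
```python
from h import *
from workcell import monitor,cams
o=monitor.get_obs(); print(o["time"],local(o),o["wrist_force"],o["grasp_force"],o["torque"])
c=cams.camera("side"); a=c["frame"][:,:,::-1]
print("expected shut front corners", [proj(c,w(-.12,y,.1285)) for y in (.09,-.095)])
cv2.imwrite("pics/side5.png",cv2.resize(a[110:270,170:400],None,fx=3.2,fy=3.2))
```

```text
12.1667 [-0.10968425 -0.0548315   0.08969812] [ 0.84528488  0.25995178 -0.50474868] 0.0 [ 0.066287    0.70541735 -0.03032636]
expected shut front corners [array([275.84199976, 213.98482852]), array([319.94757845, 162.02150701])]
```

View pics/side5.png

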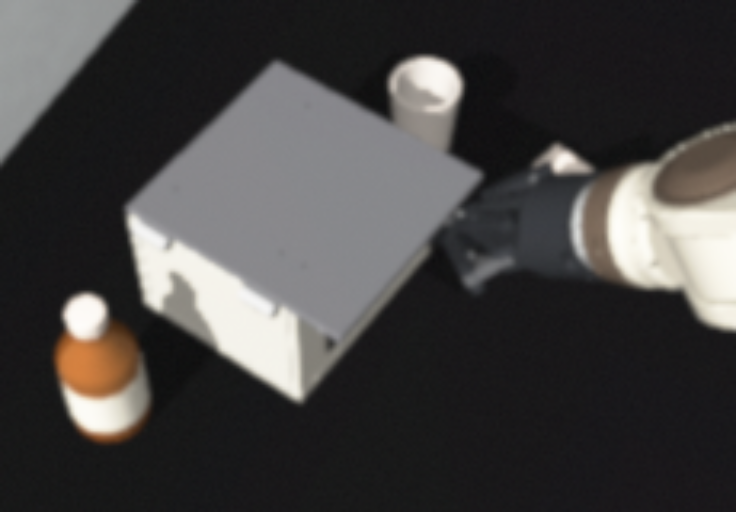

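The lid is shut: its right and left front corners, at (483,175) and (335,342), share one small offset from prediction. Contact force is zero. Now I'll withdraw straight back.

Request:
carry_out:
  plan:
    - {"travel": [-0.016,0.002,-0.01],"angular": [0,0,0],"grip": -1}
    - {"travel": [-0.05,0.007,-0.01],"angular": [0,0,0],"grip": -1}
    - {"travel": [-0.1,0.015,-0.01],"angular": [0,0,0],"grip": -1}
    - {"travel": [-0.15,0.022,-0.01],"angular": [0,0,0],"grip": -1}
    - {"travel": [-0.2,0.03,-0.01],"angular": [0,0,0],"grip": -1}
    - {"travel": [-0.2,0.03,-0.01],"angular": [0,0,0],"grip": -1}
    - {"travel": [-0.2,0.03,-0.01],"angular": [0,0,0],"grip": -1}
    - {"travel": [-0.2,0.03,-0.01],"angular": [0,0,0],"grip": -1}

```text
time: 12.88
ee_pos: [0.5136, -0.1025, 0.084]
tcp_rot: [179.9, 51.6, 171.5]
wrist_force: [-0.1, -0.5, 0.3]
opening: 0.0001
grasp_force: 0.0
```

Request:
carry_out:
  plan:
    - {"travel": [-0.02,0.05,0.05],"angular": [0,0,0],"grip": -1}
    - {"travel": [-0.02,0.05,0.05],"angular": [0,0,0],"grip": -1}
    - {"travel": [-0.02,0.05,0.05],"angular": [0,0,0],"grip": -1}
    - {"travel": [-0.02,0.05,0.05],"angular": [0,0,0],"grip": -1}

```text
time: 13.22
ee_pos: [0.5171, -0.0893, 0.0962]
tcp_rot: [179.9, 51.1, 171.5]
wrist_force: [-1.2, -0.2, 0.1]
opening: -0.0
grasp_force: 0.0
```

Run:
```python
from h import *
from workcell import monitor,cams
o=monitor.get_obs(); print(o["time"],local(o),o["wrist_force"],np.abs(o["qd"]).max())
a,b=[cams.camera(n)["frame"][:,:,::-1] for n in ("side","top")]
a=cv2.resize(a[110:330,170:400],None,fx=1.7,fy=1.7);b=cv2.resize(b[100:320,210:440],None,fx=1.7,fy=1.7)
cv2.imwrite("pics/both6.png",np.hstack([a,b]))
```

```text
13.2167 [-0.14815583 -0.04318106  0.09616969] [-1.21593886 -0.15395441  0.06041613] 0.6604253141335426
```

View pics/both6.png

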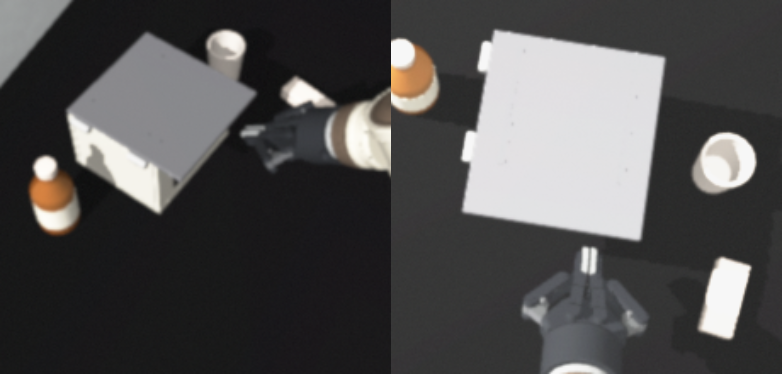

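The lid lies flat, the fingers at (590,258) are clear of its front edge, and the bottle, jar and mailer haven't moved. I'll hand it in.

Run:
```python
from workcell import monitor,ticket
print(monitor.get_obs()["q"])
print(ticket.job_done())
```

```text
[-10.81191379 -48.50508599 -61.3266422   26.12885955   1.87836782
  -1.42671026]
the job is handed in; nothing more can be done
None
```

The lid was tipped, caught on the fingers at about 0.7 rad and lowered until shut; bottle, jar and mailer look unmoved, the fingers ended about 13 mm clear of the lip, and the job is handed in, though no verdict came back.

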